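Set the cell clamp of a bench analyser

ROBOT

A 7-joint arm with a two-finger parallel gripper is mounted at the origin on the work surface. World frame = base frame: x ahead of the robot, y to its left, z up, the work surface at z = 0. Lengths are in m, angles in rad, forces in N, time in s.
With the tool pointing down it reaches from about 0.425 to 0.875 m from the base axis. Payload 4.7 kg.
Tool frame: the origin (TCP) lies where the fingers leave the gripper's body, on its centre line; the fingertips stand 70 mm ahead of it and the grasp point (between the pads) lies 51 mm ahead of it; z points along the fingers, y is the line along which they close (so a half turn about z gives the same grasp; the last joint's range is limited). The gripper opens to 87 mm and grips with 3 to 60 N. Pads are 19 mm wide; open, the fingers measure 117 mm over their backs; the gripper's body (75 mm by 190 mm) begins 51 mm behind the grasp point.
Start: joints at [1.207, 0.321, -0.07, 1.45, 0.023, 1.371, -0.057], TCP at [0.24, -0.604, 0.292] pointing down, gripper open.
Joint ranges: [-2.86, 2.86], [-0.3, 2.09], [-1.38, 1.24], [0.06, 2.45], [-1.56, 4.7], [0.09, 2.05], [-2.69, 2.69]. Speed limits (rad/s): [2.57, 2.57, 3.14, 3.14, 3.14, 3.14, 3.14].

INTERFACE

Orientations are given as a rotation vector (axis times angle).
In Python, from bench import * gives the robot as it stands. Calls block until the motion is done:
- move_ptp(position, orientation): joint-space move of the TCP to a pose.
- movel(position, speed=0.15, ori=None): straight line of the TCP; ori=None keeps the orientation; speed is the mean speed in m/s.
- set_joints(angles): joint-space move.
- grip(opening, force=None): finger opening in m; force is the grip in N (None keeps the last); returns when the fingers have stopped.
- dwell(seconds).
- ik(position, orientation): joint angles nearest the present ones, or None.
- read_camera(name): name is "side" or "top"; returns the picture (480x640x3 uint8, red, green, blue); there is no depth.
- get_calibration(name): a dict with "K" (3x3 intrinsics, pixels), "D" ([k1, k2, p1, p2, k3] as OpenCV has them; the pictures are not rectified), "extrinsics" (4x4, takes a point from world to camera coordinates). Camera axes: x right, y down, z forward; pixel columns grow to the right and rows downward; lengths in m; the calibration is good to about 2 mm. A picture is of the moment at which its call begins. get_calibration takes no time and is no camera call.
A pose or a line that the arm cannot do raises IKError and nothing moves.
- finish_job(): hands the job in; it is judged then, once.
Readings, each from a call of its own:
- current_t(): time.
- current_q(): joint angles.
- current_qd(): joint speeds.
- current_joint_torque(): joint torques, N m.
- current_tcp_pos(): TCP position.
- current_eef_rot(): TCP orientation.
- current_contact_force(): force on the tool from outside, world axes, zero at the start.
- current_ft_torque(): the same for the moment, N m.
- current_gripper_width(): finger opening in m.
- current_gripper_force(): force on a finger pad.
Only numpy, scipy, OpenCV 4.12 (cv2) and the standard library are available. Lean on these libraries where they do the work, as an engineer would, in place of code of your own. Each camera call takes 0.05 s, during which the arm holds its last target. There are 200 camera calls.

TASK

Raise the analyser's stiff display lid by its front tab to about 80 degrees from closed, so that the display can be read, and leave it standing there. Then turn the wing screw of the cell clamp inside clockwise until it seats, back it off a quarter turn to free the cell, and finish still gripping the screw there, holding it steady. Do not shift or knock over the glassware and other loose things around and inside the case.

Things in the scene. Friction and masses are not known exactly. Their poses are not given: they have to be found in the camera images.
- lid (a joint): Angle of the analyser's display lid: 0 closed, grows as its front edge is raised, 1.396 = 80 degrees, stop at 1.95. The hinge is stiff (about 0.8 N m of friction), so the lid, 0.32 to 0.48 kg, stays wherever it is left; raising it takes up to about 6 N at the tab.
- lid_tab (a point): Centre of the 12 mm round bar, 24 mm long along the hinge, that ends the lid's pull tab: a black tongue 24 mm wide, 8 mm thick, sticking out 38 mm from the middle of the lid's front edge. This point is 32 mm out from the edge and moves with the lid. Axes: y along the hinge, -x out along the tongue, z out of the lid's top. Pinched across its 24 mm width it can turn about y between the fingers.
- lid_hinge (a point): Middle of the lid's hinge line, on the case's far upper rim; the hinge runs along its y. The lid is a white plate 220 x 300 x 12 mm with a dark display on its underside; its tab point is 252 mm in front of the hinge line and 6 mm above it when closed.
- case: White open case of the bench analyser, 220 x 300 mm, 80 mm tall, 6 mm walls and floor, fixed to the table. Origin: centre of its underside; -x is its front (robot side, where the lid tab is), +x its hinge side, z up. A grey block 45 mm tall fills the inside's rear 65 mm, its top 51 mm above the table.
- clamp: Aluminium cell clamp fixed on the case's floor near the front, under the lid: base 55 x 56 mm, glass cell lying along x, bridge 18 mm wide whose top is 28 mm above the clamp's origin (34 mm above the table). Origin: centre of its underside, on the axis of its wing screw, which stands upright.
- screw (a joint): Turn of the wing screw: 0 = seated against a hard stop, negative when slacker. It grows as the screw is tightened, clockwise seen from above. Starts 1.0 to 2.7 rad slack; a quarter turn is 1.571. Friction about 0.05 N m; it stays where it is left and does not rise or sink noticeably. Free down to -4.7.
- screw_grip (a point): Point on the wing screw's axis at the height to grip it, 62 mm above the table, 10 mm below the wings' top and 14 mm above their underside; turns with the screw: x along the wings, y across them (the way to pinch), z up.
- wing: The steel wings of the thumbscrew: a flat upright grip 42 mm long (its x), 10 mm thick (its y), 24 mm tall, on a 9 mm shank. Origin: the centre of the wings.
- weight: Bystander: brass knobbed weight, 22 mm across, 32 mm tall, standing inside the case near its +y wall. Origin: centre of its underside.
- amber_a: Bystander beside the analyser: 1 litre amber glass bottle, 90 mm across, 210 mm tall. Origin: centre of its underside.
- amber_b: Bystander beside the analyser: smaller amber glass bottle, 72 mm across, 170 mm tall. Origin: centre of its underside.
- vial: Bystander beside the analyser: small amber glass vial, 36 mm across, 70 mm tall. Origin: centre of its underside.
- beaker: Bystander beside the analyser: open glass beaker, 68 mm across, 90 mm tall. Origin: centre of its underside.
- jar: Bystander beside the analyser: white plastic jar, 56 mm across, 60 mm tall. Origin: centre of its underside.
- spatula: Bystander beside the analyser: thin steel laboratory spatula, 181 mm long and 6 mm thick, lying in front of the analyser. Origin: middle of its underside.

How it is judged:
By the outcome, as a careful person would: the job done as asked, in the order asked, and still so for the second after the job is handed in, while the arm keeps its last pose, push and grip.
It also fails if it takes over 67 s, if anything falls off the work surface, if the arm or the gripper's body presses on something with over 40 N, if the wrist force passes 120 N, or if a joint passes its speed limit or range.

## Working session

There is one attempt and no reset: what is moved stays moved. The work goes in short steps, each a Python script; the robot and the scene stay as the last script left them, time stands still between calls to the robot, and variables do not carry over. Pictures are saved under pics/ and viewed, at most 13 in all, crops included, and the job is handed in when it is done.

```bash
ls; mkdir -p pics; python3 - <<'E'
from bench import *
import cv2,numpy as np
for n in("side","top"):
    im=read_camera(n); cv2.imwrite(f"pics/{n}0.png",im[:,:,::-1])
    c=get_calibration(n); print(n,np.round(c["K"],1).tolist(),np.round(c["D"],3),np.round(c["extrinsics"],4).tolist())
    E=np.array(c["extrinsics"]);print("cam pos",-E[:3,:3].T@E[:3,3])
print(current_t(),current_tcp_pos(),current_eef_rot(),current_gripper_width())
E
```

```text
pics
side [[586.9, 0.0, 315.8], [0.0, 586.9, 240.5], [0.0, 0.0, 1.0]] [-0.087  0.     0.     0.     0.   ] [[-0.2371, -0.9714, -0.0147, 0.1722], [-0.5686, 0.151, -0.8086, 0.3952], [0.7877, -0.1834, -0.5881, 0.6149], [0.0, 0.0, 0.0, 1.0]]
cam pos [-0.21878885  0.22027763  0.68374082]
top [[456.4, 0.0, 313.5], [0.0, 456.4, 244.6], [0.0, 0.0, 1.0]] [-0.015  0.     0.     0.     0.   ] [[-0.0163, -0.9998, -0.0086, 0.0574], [-0.9833, 0.0175, -0.181, 0.5854], [0.1811, 0.0055, -0.9834, 0.8292], [0.0, 0.0, 0.0, 1.0]]
cam pos [0.4263562  0.04260044 0.92191611]
0.1 [ 0.23959706 -0.60382841  0.2912705 ] [-3.08407673e+00 -5.89742681e-01  6.64911943e-04] 0.08674753616785202
```

View pics/side0.png

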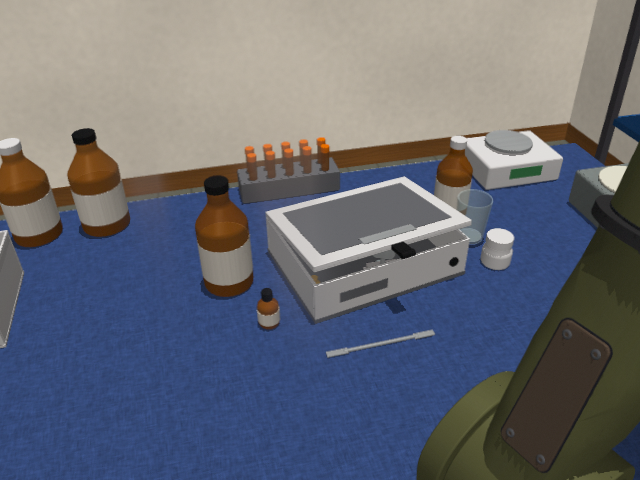

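View pics/top0.png

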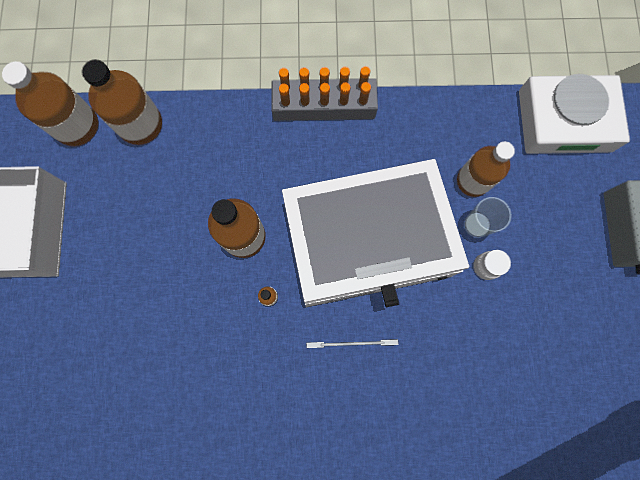

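Both views show the analyser with its lid slightly ajar. The black tab is at about (403,250) in side and (390,295) in top. The lid corners in top are (283,188), (435,160), (467,268) and (305,300). I'll zoom in on both for exact corners.

```bash
cat > h.py <<'E'
import numpy as np,cv2
from bench import *
from scipy.spatial.transform import Rotation as R
def ray(n,uv):
    c=get_calibration(n);E=np.array(c["extrinsics"])
    p=cv2.undistortPoints(np.array([[uv]],float),np.array(c["K"]),np.array(c["D"]))[0,0]
    d=E[:3,:3].T@np.array([p[0],p[1],1]);return -E[:3,:3].T@E[:3,3],d/np.linalg.norm(d)
def plane(n,uv,z):
    o,d=ray(n,uv);return o+d*(z-o[2])/d[2]
def tri(s,t):
    o1,d1=ray("side",s);o2,d2=ray("top",t)
    k=np.linalg.lstsq(np.c_[d1,-d2],o2-o1,rcond=None)[0]
    a,b=o1+k[0]*d1,o2+k[1]*d2;return (a+b)/2,np.linalg.norm(a-b)
def proj(n,P):
    c=get_calibration(n);E=np.array(c["extrinsics"])
    return cv2.projectPoints(np.atleast_2d(np.array(P,float)),cv2.Rodrigues(E[:3,:3])[0],E[:3,3],np.array(c["K"]),np.array(c["D"]))[0][:,0]
E
python3 - <<'E'
import cv2,numpy as np
s=cv2.imread("pics/side0.png")[170:320,255:480];t=cv2.imread("pics/top0.png")[150:315,270:480]
cv2.imwrite("pics/cs.png",cv2.resize(s,None,fx=3.5,fy=3.5,interpolation=cv2.INTER_CUBIC))
cv2.imwrite("pics/ct.png",cv2.resize(t,None,fx=3.5,fy=3.5,interpolation=cv2.INTER_CUBIC))
E
```

```text
(no output)
```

View pics/cs.png

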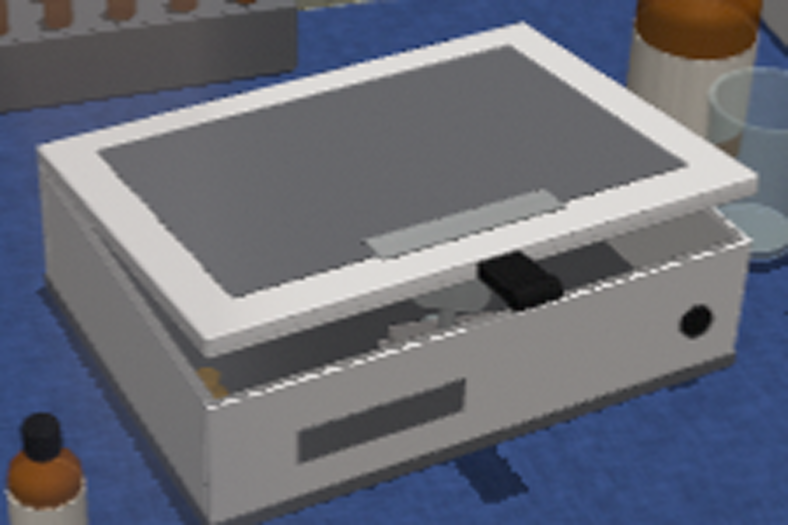

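View pics/ct.png

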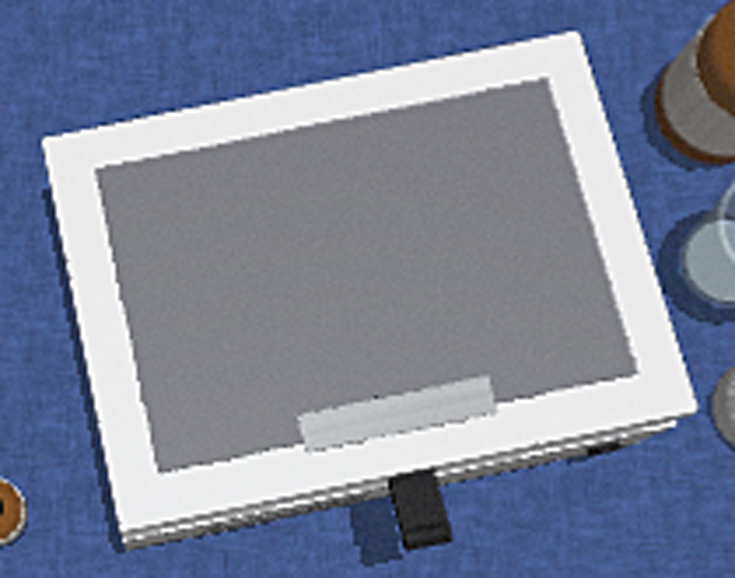

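Close up, the lid stands about 20 mm ajar at the front, and part of the wing screw is visible under it. I'll triangulate the lid corners, front rim and tab bar.

```bash
python3 - <<'E'
from h import *
S=lambda x,y:(255+(x+.5)/3.5-.5,170+(y+.5)/3.5-.5)
T=lambda x,y:(270+(x+.5)/3.5-.5,150+(y+.5)/3.5-.5)
np.set_printoptions(precision=4,suppress=True)
P={}
for k,s,t in [("BL",(39,147),(44,138)),("BR",(523,24),(578,32)),("FR",(757,178),(697,408)),("FL",(208,345),(124,530)),("tab",(535,285),(425,530)) ]:
    P[k],e=tri(S(*s),T(*t));print(k,P[k],e)
for a,b in("BL","BR"),("FL","FR"),("BL","FL"),("BR","FR"):print(a,b,np.linalg.norm(P[a]-P[b]))
A=plane("side",S(208,405),.08);B=plane("side",S(750,238),.08);print("rim",A,B,np.linalg.norm(A-B))
y=P["BL"]-P["BR"]+P["FL"]-P["FR"];print("yaw",np.arctan2(-y[0],y[1]),"rim yaw",np.arctan2(-(A-B)[0],(A-B)[1]))
y=A-B
f=(P["FL"]+P["FR"])/2;b=(P["BL"]+P["BR"])/2;d=b-f;print("ang",np.arctan2(-d[2],np.hypot(d[0],d[1])))
# bystander rough positions
for n,u,v,z in[("ambA cap",224,212,.21),("vial",267,296,.07),("beaker",493,215,.09),("jar",497,264,.06),("spL",308,345,.003),("spR",397,343,.003),("ambB",505,150,.17)]:print(n,plane("top",(u,v),z))
E
```

```text
BL [0.6871 0.104  0.0911] 0.001395936897513968
BR [ 0.742  -0.1881  0.0915] 0.0006804023032732041
FR [ 0.5306 -0.2291  0.1155] 0.0010985539070131143
FL [0.4741 0.0631 0.1141] 0.0009438979550345811
tab [ 0.4709 -0.0881  0.1203] 0.0028816953529800567
BL BR 0.29726969596251096
FL FR 0.2975633904357451
BL FL 0.21813399558648508
BR FR 0.2167273169898964
rim [0.4733 0.0634 0.08  ] [ 0.529  -0.2305  0.08  ] 0.2990880122512965
yaw 0.18836391235791147 rim yaw 0.18741154705116075
ang 0.1084059871409134
ambA cap [0.6134 0.1898 0.21  ]
vial [0.4874 0.1354 0.07  ]
beaker [ 0.6299 -0.2901  0.09  ]
jar [ 0.5412 -0.3013  0.06  ]
spL [0.3947 0.0618 0.003 ]
spR [ 0.3956 -0.1135  0.003 ]
ambB [ 0.7262 -0.2893  0.17  ]
```

```bash
cat >> h.py <<'E'
YAW=.188; H=np.array([.7155,-.0422,.08]); ex=np.array([np.cos(YAW),np.sin(YAW),0])
def down(a):  # tool z down, tool y at world azimuth a
    y=np.array([np.cos(a),np.sin(a),0]);z=np.array([0,0,-1.]);return R.from_matrix(np.c_[np.cross(y,z),y,z]).as_rotvec()
def tab(th): return H+ex*(-.252*np.cos(th)+.006*np.sin(th))+np.array([0,0,.252*np.sin(th)+.006*np.cos(th)])
G=np.array([0,0,.051])
E
python3 - <<'E'
from h import *
np.set_printoptions(precision=3,suppress=True)
print(tab(.108))
for a in(YAW+np.pi/2,YAW-np.pi/2):
    o=down(a)
    for th in(.108,.7,1.396): print(a,th,ik(tab(th)+G,o))
o=down(YAW-np.pi/2)
E
```

```text
[ 0.47  -0.089  0.113]
1.7587963267948965 0.108 [ 0.79   0.109 -0.685  1.998  0.079  1.06   1.828]
1.7587963267948965 0.7 [ 0.752  0.122 -0.705  1.706  0.081  1.343  1.791]
1.7587963267948965 1.396 [ 0.565  0.472 -0.806  1.198  0.334  1.603  1.586]
-1.3827963267948966 0.108 [ 0.696  0.099 -0.586  2.001  0.063  1.059 -1.301]
-1.3827963267948966 0.7 [ 0.65   0.11  -0.592  1.709  0.063  1.341 -1.337]
-1.3827963267948966 1.396 [ 0.459  0.429 -0.626  1.202  0.246  1.584 -1.503]
```

```bash
python3 - <<'E'
from h import *
np.set_printoptions(precision=3,suppress=True)
o=down(YAW-np.pi/2);p=tab(.108)+G
grip(.05,30)
move_ptp(p+[0,0,.08],o);print(current_t(),current_tcp_pos(),current_contact_force())
for n in("side","top"):
    im=read_camera(n); cv2.imwrite(f"pics/{n}1.png",im[:,:,::-1]); 
    print(proj(n,tab(.108)))
a=cv2.imread("pics/side1.png")[130:300,330:480];b=cv2.imread("pics/top1.png")[220:370,310:460]
k=dict(fx=2.6,fy=2.6,interpolation=cv2.INTER_CUBIC)
a=cv2.resize(a,(390,442));b=cv2.resize(b,(390,390));b=cv2.copyMakeBorder(b,0,52,0,0,cv2.BORDER_CONSTANT)
cv2.imwrite("pics/c1.png",np.hstack([a,b]))
E
```

```text
3.0417 [ 0.47  -0.09   0.244] [ 0.251 -0.001 -0.735]
[[406.928 254.972]]
[[391.72  302.031]]
```

View pics/c1.png

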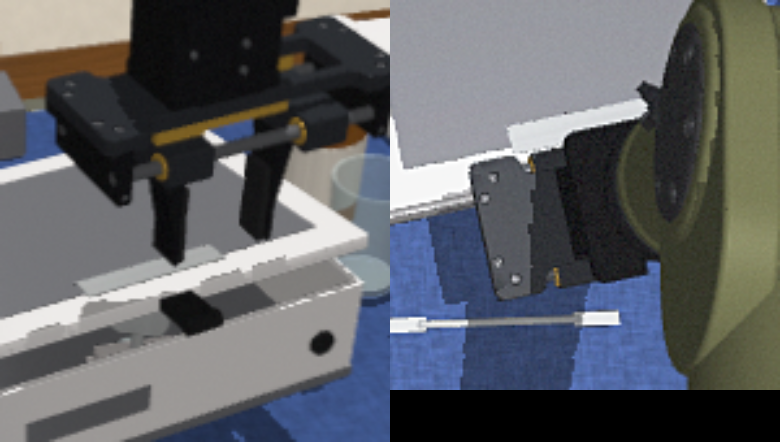

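The gripper hangs aligned over the tab: finger tips at crop (175,255) and (255,235), tab at (190,313). I'll lower, pinch, and raise the lid along its arc.

```bash
python3 - <<'E'
from h import *
np.set_printoptions(precision=3,suppress=True)
o=down(YAW-np.pi/2);p=tab(.108)+G
movel(p,.1);print(current_tcp_pos(),current_contact_force())
grip(.0,35);print(current_gripper_width(),current_gripper_force(),current_contact_force())
for th in(.2,.35):
    movel(tab(th)+G,.08);print(current_t(),th,current_tcp_pos()-tab(th)-G,current_contact_force(),current_gripper_width())
E
```

```text
[ 0.471 -0.089  0.165] [ 0.496 -1.231 -0.584]
0.02303828496827314 34.99904681928456 [-0.643  0.184  1.959]
5.125 0.2 [0.    0.    0.001] [1.084 2.153 0.966] 0.02331226975471892
5.75 0.35 [0.001 0.    0.001] [0.645 4.539 0.796] 0.023056160829233962
```

```bash
python3 - <<'E'
from h import *
im=read_camera("side");cv2.imwrite("pics/c2.png",cv2.resize(im[100:325,240:540,::-1],None,fx=2.4,fy=2.4))
E
```

```text
(no output)
```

View pics/c2.png

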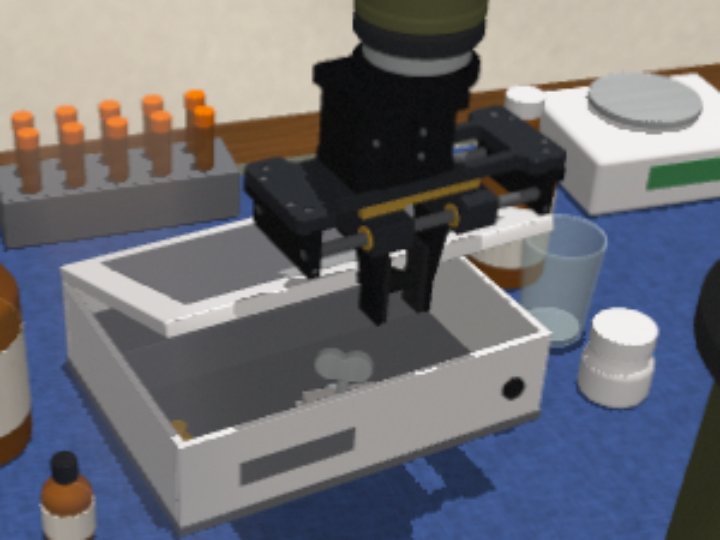

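The lid follows the pinched tab, now at about 20°, and the wing screw shows at crop (343,365). I'll carry on up the arc, release, and look.

```bash
python3 - <<'E'
from h import *
np.set_printoptions(precision=3,suppress=True)
for th in(.5,.65,.8,.95,1.1,1.25,1.34,1.396):
    movel(tab(th)+G,.09);print(current_t(),th,current_tcp_pos()-tab(th)-G,current_contact_force(),current_gripper_width())
grip(.05);p=current_tcp_pos()
movel(p+[0,0,.06],.12)
move_ptp(np.array([.42,-.16,.42]),down(YAW-np.pi/2));print(current_t())
for n in("side","top"):
    im=read_camera(n); cv2.imwrite(f"pics/{n}3.png",im[:,:,::-1])
s=cv2.imread("pics/side3.png")[60:330,200:500];cv2.imwrite("pics/s3.png",cv2.resize(s,None,fx=2.2,fy=2.2,interpolation=cv2.INTER_CUBIC))
E
```

```text
6.3667 0.5 [0.001 0.    0.001] [ 1.96   3.53  -1.379] 0.02335728551068251
6.9333 0.65 [0. 0. 0.] [ 4.251  4.482 -3.159] 0.023498467259878142
7.5 0.8 [ 0.  0. -0.] [ 4.408  5.021 -6.103] 0.02316643739434377
8.0667 0.95 [ 0.  0. -0.] [ 4.681  4.755 -8.52 ] 0.023518855502941763
8.6333 1.1 [ 0.     0.    -0.001] [  2.777   5.407 -10.513] 0.02338973731524208
9.2 1.25 [-0.     0.    -0.001] [  0.575   5.65  -11.358] 0.023314507693922966
9.6 1.34 [-0.     0.    -0.001] [  2.292   5.571 -10.63 ] 0.023590046343282926
9.9083 1.396 [-0.001  0.    -0.001] [  0.489   5.128 -11.858] 0.023430047146623112
12.4167
```

View pics/s3.png

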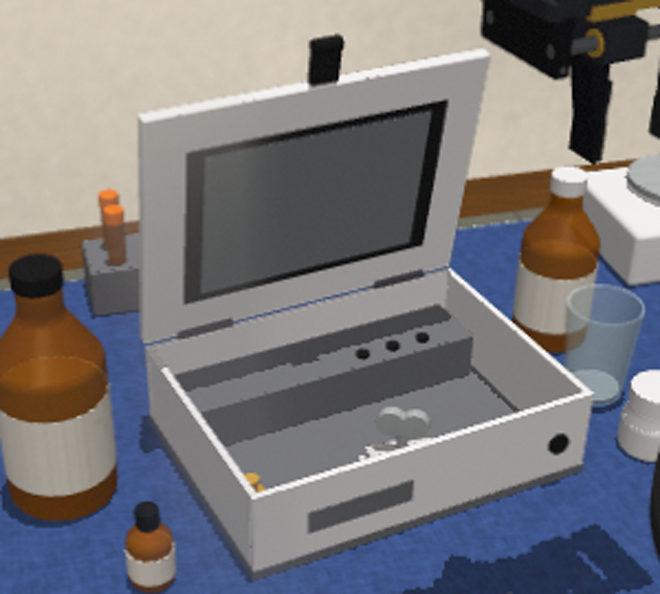

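View pics/top3.png

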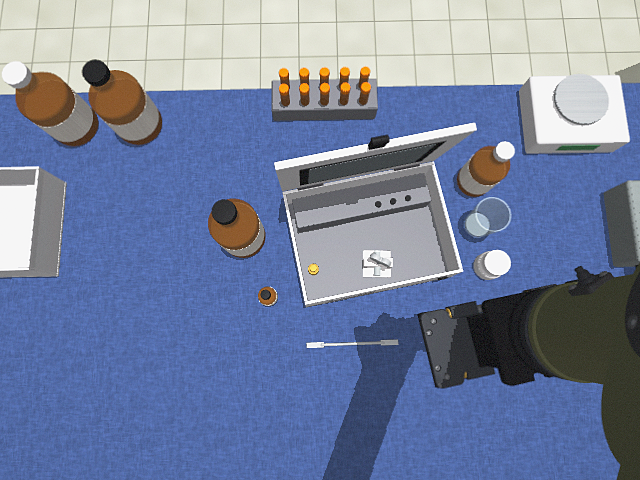

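The lid now stands up with its tab at side (348,87) and top (379,142). The wing screw is at top (379,262), and the brass weight is at (313,269). Next I'll check the lid angle and zoom in on the wings.

```bash
python3 - <<'E'
from h import *
np.set_printoptions(precision=4,suppress=True)
P,e=tri((200+326/2.2,60+60/2.2),(379,142));d=P-H;print(P,e,"pred",tab(1.396));
r=d@ex;print("angle",np.arctan2(d[2],-r)-np.arctan2(.006,.252))
t=cv2.imread("pics/top3.png")[235:290,350:410];t=cv2.resize(t,None,fx=9,fy=9,interpolation=cv2.INTER_CUBIC);
s=cv2.imread("pics/side3.png")[235:280,355:405];s=cv2.resize(s,(550,495),interpolation=cv2.INTER_CUBIC)[:,:250+0+10]
cv2.imwrite("pics/w.png",np.hstack([t,s]))
print(plane("top",(379,261),.072))
E
```

```text
[ 0.6827 -0.0492  0.3165] 0.001320602569844732 pred [ 0.6783 -0.0493  0.3292]
angle 1.4061730260504905
[ 0.5493 -0.0753  0.072 ]
```

View pics/w.png

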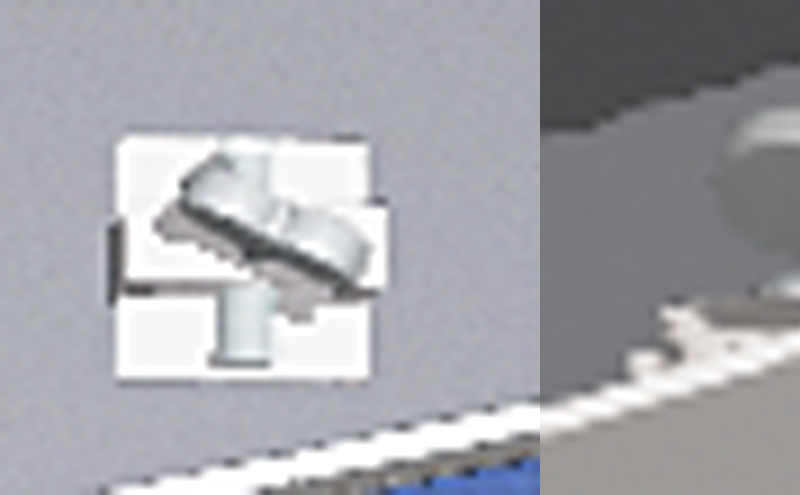

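```bash
python3 - <<'E'
from h import *
np.set_printoptions(precision=4,suppress=True)
C=lambda x,y:(350+(x+.5)/9-.5,235+(y+.5)/9-.5)
print("base",plane("top",C(243,259),.014),"wing",plane("top",C(280,212),.070),"tips mid",plane("top",C(280,212),.065))
for a,b in(((180,207),(345,292)),((212,158),(365,235))):
    d=plane("top",C(*b),.065)-plane("top",C(*a),.065);print("az",np.arctan2(d[1],d[0]),np.linalg.norm(d))
w=np.arctan2(d[1],d[0])
for k in range(-2,4):
    for da in (0,): 
        a=w+np.pi/2
        for q in[0]:pass
print("q",current_q(), "toolY az",[np.arctan2(*R.from_rotvec(current_eef_rot()).as_matrix()[[1,0],1])])
p=np.array([.550,-.078,.113])
for a in np.arange(-6.2,3.2,.4):
    s=ik(p,down(a)); print(round(a,2),None if s is None else np.round(s,2))
E
```

```text
base [ 0.553  -0.0782  0.014 ] wing [ 0.555  -0.0789  0.07  ] tips mid [ 0.5557 -0.0797  0.065 ]
az -2.073530968676046 0.03873062276610218
az -2.0651113229563913 0.03582679604740622
q [ 0.9663 -0.1394 -0.5819  1.6766 -0.0774  1.5813 -0.9924] toolY az [np.float64(-1.3804354369254361)]
-6.2 [ 0.71  0.37 -0.72  1.86  0.29  1.01 -0.04]
-5.8 [ 0.69  0.36 -0.7   1.86  0.27  1.01  0.37]
-5.4 [ 0.69  0.36 -0.69  1.86  0.27  1.01  0.77]
-5.0 [ 0.7   0.37 -0.7   1.86  0.28  1.01  1.16]
-4.6 [ 0.7   0.37 -0.71  1.86  0.28  1.01  1.56]
-4.2 [ 1.04  0.58 -1.18  1.85  0.6   1.12  1.73]
-3.8 [ 1.04  0.58 -1.18  1.85  0.6   1.12  2.13]
-3.4 [ 1.04  0.58 -1.18  1.85  0.6   1.12  2.53]
-3.0 [-0.65  0.39  0.88  1.91 -0.35  1.01 -2.62]
-2.6 [-0.34  0.3   0.49  1.9  -0.17  0.98 -2.37]
-2.2 [ 0.81  0.41 -0.85  1.86  0.36  1.03 -2.38]
-1.8 [ 0.82  0.41 -0.86  1.86  0.36  1.03 -1.98]
-1.4 [ 0.79  0.4  -0.82  1.86  0.34  1.03 -1.57]
-1.0 [ 0.76  0.39 -0.79  1.86  0.32  1.02 -1.15]
-0.6 [ 0.74  0.38 -0.75  1.86  0.3   1.02 -0.74]
-0.2 [ 0.71  0.37 -0.72  1.86  0.28  1.01 -0.33]
0.2 [ 0.71  0.37 -0.72  1.86  0.28  1.01  0.07]
0.6 [ 0.69  0.36 -0.69  1.86  0.27  1.01  0.49]
1.0 [ 0.7   0.37 -0.7   1.86  0.28  1.01  0.88]
1.4 [ 0.7   0.37 -0.7   1.86  0.28  1.01  1.28]
1.8 [ 1.04  0.58 -1.18  1.85  0.6   1.12  1.44]
2.2 [ 1.04  0.58 -1.18  1.85  0.6   1.12  1.84]
2.6 [ 1.04  0.58 -1.18  1.85  0.6   1.12  2.24]
3.0 [ 1.04  0.58 -1.18  1.85  0.6   1.12  2.64]
```

Lid angle is about 1.40 rad. The wing screw axis is at about (0.554, -0.078), with the wings at azimuth about -2.07. Turning clockwise decreases q7, so I'll grip at tool azimuth about 2.64, where q7 ≈ 2.5 leaves the full stroke.

```bash
python3 - <<'E'
from h import *
np.set_printoptions(precision=3,suppress=True)
p=np.array([.554,-.0785,.113]);a=-2.07+np.pi*1.5
q0=ik(p+[0,0,.09],down(1.2))
q=np.array(q0);q[6]+=a-1.2;print(q0,q)
assert q[6]<2.66
grip(.036,5)
set_joints(q);print(current_t(),current_tcp_pos(),current_eef_rot()-down(a))
movel(p,.08);print(current_t(),current_tcp_pos(),current_q(),current_contact_force(),current_ft_torque())
for n in("side",):
    im=read_camera(n);cv2.imwrite("pics/c5.png",cv2.resize(im[160:310,300:480,::-1],None,fx=4,fy=4))
E
```

```text
[ 0.715  0.262 -0.71   1.772  0.184  1.176  1.15 ] [ 0.715  0.262 -0.71   1.772  0.184  1.176  2.593]
16.1083 [ 0.554 -0.079  0.203] [-3.207  5.403 -0.   ]
17.3833 [ 0.554 -0.079  0.114] [ 0.675  0.368 -0.678  1.852  0.269  1.013  2.528] [ 0.953 -0.28   0.373] [ 0.093 -0.094  0.072]
```

View pics/c5.png

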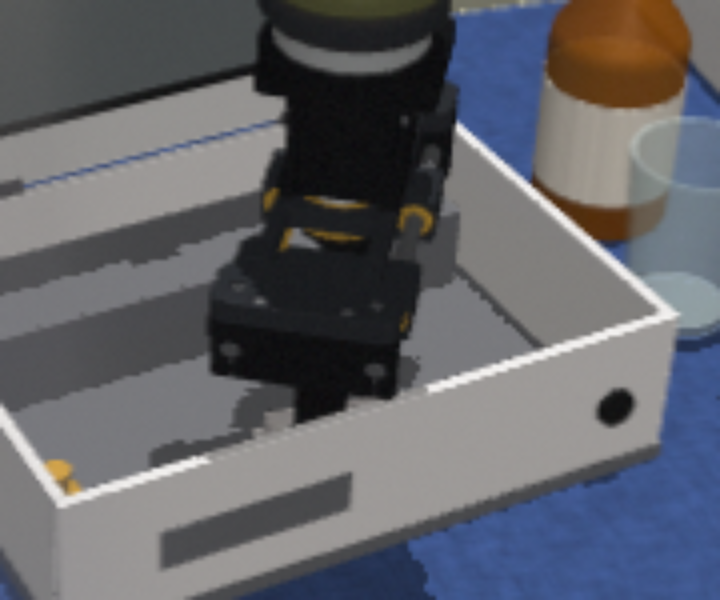

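The fingers straddle the wings, with the near finger at crop (320,400) and no contact. I'll grip and start turning.

```bash
cat >> h.py <<'E'
def turn(q7):
    q=np.array(QB);q[6]=q7;set_joints(q)
E
python3 - <<'E'
from h import *
import json
np.set_printoptions(precision=3,suppress=True)
q=np.array(current_q());
grip(0,12);print(current_gripper_width(),current_gripper_force(),current_contact_force(),current_ft_torque())
grip(0,40);print(current_gripper_width(),current_gripper_force(),current_contact_force(),current_ft_torque())
json.dump(list(map(float,q)),open("qb.json","w"))
for i in range(4):
    q[6]-=.1;set_joints(q);print(current_t(),current_q()[6]-q[6],current_contact_force(),current_ft_torque(),current_joint_torque()[6])
E
```

```text
0.009822499760431994 11.99978239950724 [ 3.489 -1.655 -2.145] [-0.071 -0.57  -0.052]
0.009871605010132045 39.99930848367512 [ 3.886 -1.239 -1.834] [-0.159 -0.866 -0.033]
18.4833 0.0025356515049343997 [ 4.56  -1.835 -6.103] [-0.306 -1.13  -0.02 ] -0.12817102018743753
18.7333 0.002697690894935434 [ 5.013 -1.934 -7.27 ] [-0.253 -1.187 -0.073] -0.07747036870568991
18.9833 0.002688636554262658 [ 5.909 -2.033 -7.116] [-0.306 -1.168 -0.062] -0.07753327488899231
19.2333 0.0027024710183907175 [ 6.013 -1.969 -6.957] [-0.379 -1.276 -0.024] -0.07748176110908389
```

```bash
python3 - <<'E'
from h import *
import json
q=np.array(json.load(open("qb.json")));s=q[6];q[6]-=.4
while q[6]>s-2.85:
    q[6]-=.05;set_joints(q);T=current_joint_torque()[6];print(round(s-q[6],2),round(T,3),round(current_q()[6]-q[6],4),end=" | ")
    if abs(T)>.16: break
print(current_t(),s,current_q()[6],current_ft_torque(),current_contact_force(),current_gripper_width())
E
```

```text
0.45 -0.014 0.0029 | 0.5 -0.014 0.0029 | 0.55 -0.014 0.0029 | 0.6 -0.013 0.0029 | 0.65 -0.013 0.0029 | 0.7 -0.013 0.0028 | 0.75 -0.013 0.0029 | 0.8 -0.013 0.0028 | 0.85 -0.013 0.0029 | 0.9 -0.013 0.0029 | 0.95 -0.012 0.0028 | 1.0 -0.012 0.0028 | 1.05 -0.012 0.0028 | 1.1 -0.012 0.0028 | 1.15 -0.661 0.0042 | 22.9833 2.528288836237375 1.3824970851548728 [-0.68193275 -1.41293335  0.58725257] [ 6.30850218 -2.87881658 -7.6617372 ] 0.010087507659091832
```

```bash
python3 - <<'E'
from h import *
import json
q=np.array(json.load(open("qb.json")));s=q[6]
for d in(1.14,1.13,1.12,1.11,1.10,1.09,1.08,1.05):
    q[6]=s-d;set_joints(q);print(d,round(current_joint_torque()[6],3),round(current_q()[6]-q[6],4),round(current_ft_torque()[2],3),round(current_gripper_width(),5))
print(current_t())
E
```

```text
1.14 -0.5 0.0042 0.516 0.00934
1.13 -0.384 0.0039 0.406 0.00949
1.12 -0.195 0.0036 0.286 0.00964
1.11 0.015 0.0031 0.004 0.00934
1.1 0.023 0.0031 -0.028 0.00949
1.09 0.023 0.0031 0.025 0.00951
1.08 0.023 0.0031 0.005 0.00982
1.05 -0.022 0.0033 0.07 0.00972
24.9833
```

The screw seats at stroke 1.11. A quarter turn back from there would exceed the joint 7 range, so I'll regrip half a turn round, re-find the seat and then back off.

```bash
python3 - <<'E'
from h import *
import json
np.set_printoptions(precision=3,suppress=True)
grip(.036,40)
p=np.array([.554,-.0785,.113])
movel(p+[0,0,.05],.1)
q=np.array(current_q());q[6]-=np.pi;set_joints(q)
movel(p,.08);print(current_t(),current_tcp_pos(),current_contact_force())
grip(0,40)
q=np.array(current_q());s=float(q[6]);print(q,current_gripper_width(),current_contact_force())
d=0
while d<.2:
    d+=.01;q[6]=s-d;set_joints(q);T=current_joint_torque()[6];print(round(d,3),round(T,3),round(current_ft_torque()[2],3),end=" | ")
    if abs(current_ft_torque()[2])>.3:break
json.dump([list(map(float,q)),s,d],open("seat.json","w"));print(current_t())
E
```

```text
29.8083 [ 0.554 -0.078  0.113] [-1.132  0.433 -0.169]
[ 0.676  0.367 -0.677  1.853  0.271  1.012 -1.664] 0.009725628373066156 [-0.151 -2.622  0.733]
0.01 -0.015 0.037 | 0.02 -0.027 0.046 | 0.03 -0.028 0.044 | 0.04 -0.027 0.053 | 0.05 -0.027 0.001 | 0.06 -0.132 0.059 | 0.07 -0.371 0.363 | 32.1417
```

```bash
python3 - <<'E'
from h import *
import json
q,s,d=json.load(open("seat.json"));q=np.array(q);st=s-.058
for f in(.4,.8,1.2,1.573):
    q[6]=st+f;set_joints(q);print(current_t(),current_q()[6]-st,round(current_joint_torque()[6],3),round(current_gripper_width(),4))
dwell(.5);print(current_q()[6]-st,current_qd().max() if hasattr(current_qd(),'max') else current_qd(),current_gripper_force(),current_contact_force(),current_tcp_pos())
for n in("side","top"):
    im=read_camera(n);cv2.imwrite(f"pics/{n}9.png",im[:,:,::-1])
a=cv2.imread("pics/side9.png")[:,:];b=cv2.imread("pics/top9.png")
cv2.imwrite("pics/end.png",np.hstack([cv2.resize(x,(400,300),interpolation=cv2.INTER_AREA) for x in(a,b)]))
E
```

```text
32.6167 0.3968937732395603 0.052 0.0093
33.0833 0.7957740690960898 0.044 0.0099
33.55 1.1953782685286936 0.04 0.0093
34.0 1.5681497003323572 0.045 0.0098
1.5725248656753907 0.0031963729519177684 40.000136168673635 [ 0.38770162 -1.03841664  1.04158283] [ 0.5541406  -0.07958875  0.11328825]
```

View pics/end.png

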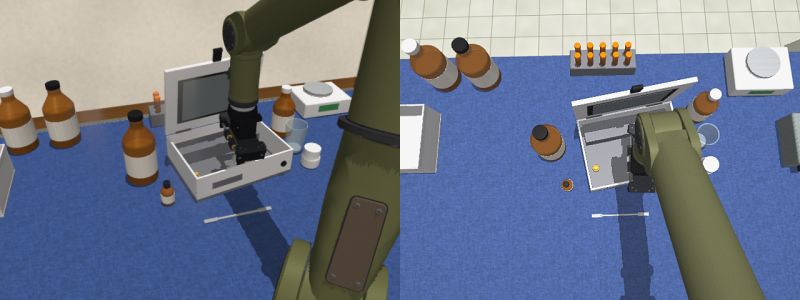

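The tab is still at side (347,88) and top (378,141), so the lid hasn't moved. The bystanders are all in place and the screw is held a quarter turn back.

```bash
python3 -c "
from bench import *
print(finish_job())"
```

```text
the job is handed in; nothing more can be done
None
```

I handed the job in at about 35 s: the lid stands at about 80° (1.40 rad measured), the screw was seated and backed off about 1.57 rad, and it is still gripped; nothing around it looked moved.

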